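Screw down the loose cap of a sample vessel

TASK

Three small steel sample vessels stand on the lab bench. The knurled cap of the one with the purple collar has been left loose: screw it down clockwise (seen from above) until it stops tight, then let go of it. Leave the caps of the green and the orange vessels turned as they are; they are meant to vent.

Things in the scene. Friction and masses are not known exactly. Their poses are not given: they have to be found in the camera images.
- purple_top (a point): centre of the cap's top face, on its vertical screw axis. Cap: black knurled cylinder, 44 mm diameter, 34 mm tall, purple disc and white line on top; grip it at any yaw. Below it: steel neck 38 mm diameter, 10 mm tall; purple collar 70 mm on a steel body; black foot 92 mm, fixed to the bench. Any of the three may be the purple one. Top is 104 mm above the bench when tight.
- purple_cap (a joint): turn of the purple vessel's cap, rad: 0 backed off, grows clockwise seen from above, hard stop (tight) at 1.4; starts at 0.05 to 0.75, so one grasp is enough. The thread lowers the cap 2.5 mm per rad; turning takes about 0.15 N m and it stays where left. When tight, the cap's white line points at the white tick on the collar.
- green_mark (a point): white end of the index line on the rim of the knurled cap of the green vessel, a bystander of the same build as the purple one (20 mm from that cap's axis, level with its top face); it shifts if that cap is turned. This cap is partly unscrewed on purpose and must stay as it is.
- orange_mark (a point): white end of the index line on the rim of the knurled cap of the orange vessel, a bystander of the same build as the purple one (20 mm from that cap's axis, level with its top face); it shifts if that cap is turned. This cap is partly unscrewed on purpose and must stay as it is.

How it is judged (in metres and radians):
At the end, for the whole second after the job is handed in: The purple vessel's cap is screwed down to within 0.17 rad (10 degrees) of its tight stop (above 1.23 rad) and at rest, and the index marks of the green and the orange vessel's caps are within 6 mm of where they started (value of joint purple_cap above 1.23 rad and velocity of joint purple_cap below 0.05 rad/s and distance of each of green_mark, orange_mark from where it was at the start of the episode below 0.006 m); the robot touches nothing.
It fails at once if the green vessel's cap is turned (its mark shifts by more than 6 mm) (distance of green_mark from where it was at the start of the episode above 0.006 m).
It fails at once if the orange vessel's cap is turned (its mark shifts by more than 6 mm) (distance of orange_mark from where it was at the start of the episode above 0.006 m).
It also fails if it takes over 29 s, if anything falls off the work surface, if the arm or the gripper's body presses on something with over 40 N, if the wrist force passes 120 N, or if a joint passes its speed limit or range.

ROBOT

A 6-joint arm with a two-finger parallel gripper is mounted at the origin on the work surface. World frame = base frame: x ahead of the robot, y to its left, z up, the work surface at z = 0. Lengths are in mm, angles in rad, forces in N, time in s.
With the tool pointing down it reaches from about 400 to 925 mm from the base axis. Payload 12.5 kg.
Tool frame: the origin (TCP) lies midway between the tips of the shut fingers; the grasp point (between the pads) lies 19 mm behind it; z points along the fingers, y is the line along which they close (so a half turn about z gives the same grasp; the last joint's range is limited). The gripper opens to 95 mm and grips with 3 to 60 N. Pads are 20 mm wide; open, the fingers measure 119 mm over their backs; the gripper's body (75 mm by 180 mm) begins 59 mm behind the grasp point.
Start: joints at [-1.308, 0.491, 1.559, -0, 1.092, -0.106], TCP at [225.334, -582.985, 214.661] pointing down, gripper open.
Joint ranges: [-3.1, 3.1], [-0.84, 2.19], [0.05, 2.79], [-1.13, 4.28], [0.06, 2.93], [-2.69, 2.69]. Speed limits (rad/s): [2.22, 2.22, 2.79, 3.14, 3.14, 3.14].

INTERFACE

Orientations are given as [roll, pitch, yaw] about the fixed x, y, z axes, in that order (R = Rz(yaw) Ry(pitch) Rx(roll)).
In Python, from cell import state, read_camera, camera_info, env gives the robot as it stands.
- The arm moves only by the tool move_arm, never from a script. Its argument "commands" is a list of rows, each a list of 3 entries, a list of its own where there are three numbers: the shift along the world's x, y, z in cm, then the turn, a rotation vector about the world's x, y, z in degrees, then the opening, from 0 (shut) to 1 (fully open). A call has 1 to 10 rows; each row shifts and turns the commanded pose from where the row before left it; what a row does not reach is not made up. A row lasts 1/10 s, in which the tool goes at most 50 mm and 8.59 degrees, less where a joint would pass 70% of its speed; a pose out of reach is approached as far as the arm can. A call with a gripper value outside its range is refused whole. The fingers move at their own pace and stop on an object; the grip force is fixed at half the most. Time passes only in rows, so rows that do not move let the fingers close. It gives the time, the measured TCP pose, the force, the opening and the grip force at its end, in the units of the state.
- state(): the state, without advancing time (a new reading comes with each control period).
- read_camera(name): name is "scene" or "side" or "wrist"; returns the picture (400x640x3 uint8, blue, green, red); there is no depth.
- camera_info(name): a dict with "K" (3x3 intrinsics, pixels), "cam_to_world" (4x4, takes a point from camera to world coordinates). Camera axes: x right, y down, z forward; pixel columns grow to the right and rows downward; lengths in mm; the calibration is good to about 2 mm. A picture is of the moment at which its call begins: read the wrist's pose just before it. camera_info takes no time and is no camera call; for the wrist camera it gives the pose at the moment of the call.
- env.job_done(): hands the job in; it is judged then, once.
The state is a dict: "t": time; "joints": joint angles; "qvel": joint speeds; "tau": joint torques, N m; "eef_pos": TCP position; "tcp_rot": TCP orientation; "ft_force": force on the tool from outside, world axes, zero at the start; "moment": the same for the moment, N m; "opening": opening from 0.0 (shut) to 1.0 (fully open); "grip_force": force on a finger pad.
Only numpy, scipy, OpenCV 4.12 (cv2) and the standard library are available. Lean on these libraries where they do the work, as an engineer would, in place of code of your own. Each camera call takes 0.05 s, during which the arm holds its last target. There are 200 camera calls.

## Working session

There is one attempt and no reset: what is moved stays moved. The work goes in short steps, Python scripts to look and compute and a tool call to move; the robot and the scene stay as the last step left them, time stands still between calls to the robot, and variables do not carry over. Pictures are saved under pics/ and viewed, at most 10 in all, crops included, and the job is handed in when it is done.

Besides the shell and the picture viewer there is one more tool, called after "Emit:" by a JSON object that holds its "op" and its "data", one argument or row to a line. move_arm: Moves the arm, as the interface text tells. Its arguments: {"type":"object","properties":{"commands":{"type":"array"}},"required":["commands"]}

```bash
mkdir -p pics; python3 - <<'E'
from cell import *
import cv2,numpy as np
for n in("scene","side"):
    cv2.imwrite(f"pics/{n}0.png",read_camera(n)); i=camera_info(n); print(n,np.round(i["K"],1).tolist(),np.round(i["cam_to_world"],3).tolist())
s=state();print(s)
E
```

```text
scene [[518.9, 0.0, 324.2], [0.0, 518.9, 194.8], [0.0, 0.0, 1.0]] [[-0.841, 0.289, -0.457, 1025.008], [0.541, 0.438, -0.718, 761.669], [-0.008, -0.851, -0.525, 684.914], [0.0, 0.0, 0.0, 1.0]]
side [[374.9, 0.0, 326.5], [0.0, 374.9, 195.4], [0.0, 0.0, 1.0]] [[-0.854, -0.31, 0.418, 184.297], [-0.521, 0.485, -0.703, 652.651], [0.015, -0.818, -0.575, 618.908], [0.0, 0.0, 0.0, 1.0]]
{'t': 0.1, 'joints': array([-1.30758488e+00,  4.91495129e-01,  1.55939243e+00, -2.70653418e-05,
        1.09168227e+00, -1.05584848e-01]), 'qvel': array([ 0.00010761, -0.0006262 , -0.00030174,  0.00159493,  0.00162228,
        0.00157295]), 'tau': array([ 1.71722178e-03, -6.13623333e+01, -2.58606595e+01,  6.93946285e-02,
        4.69717314e-02, -6.15102022e-05]), 'eef_pos': array([ 225.27632495, -582.76044643,  214.12140688]), 'tcp_rot': array([-3.14061839e+00, -7.91115504e-05,  3.68808741e-01]), 'ft_force': array([-0.0595543 ,  0.21531526,  0.38428953]), 'moment': array([ 0.02217975,  0.03107077, -0.03951094]), 'grip_force': 0.0, 'opening': 0.9989361611510972}
```

View pics/scene0.png

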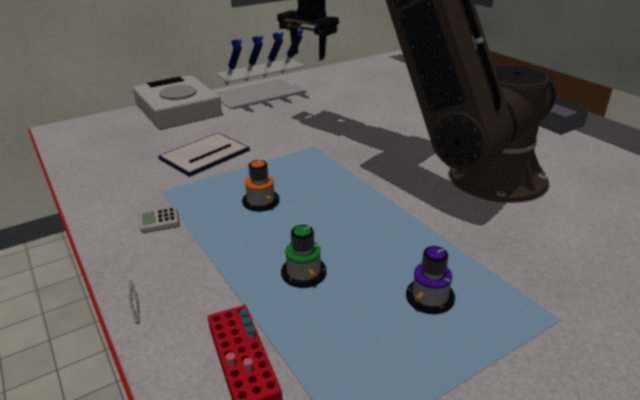

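View pics/side0.png

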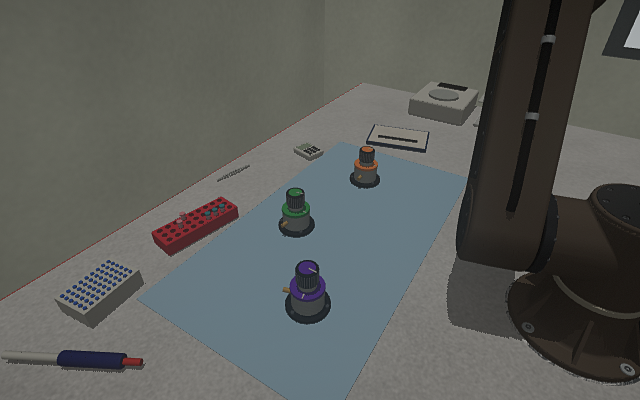

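The purple vessel is the nearest one: its cap top is at about (434,252) in scene and (308,268) in side. Next I'll enlarge both.

```bash
cat > h.py <<'E'
from cell import *
import cv2,numpy as np
def onz(n,uv,z,info=None):
    i=info or camera_info(n);T=np.array(i["cam_to_world"]);d=T[:3,:3]@np.linalg.solve(np.array(i["K"]),[*uv,1]);o=T[:3,3]
    return o+d*(z-o[2])/d[2]
def proj(n,p,info=None):
    i=info or camera_info(n);T=np.array(i["cam_to_world"]);q=np.array(i["K"])@(T[:3,:3].T@(np.array(p)-T[:3,3]));return q[:2]/q[2]
E
python3 - <<'E'
from h import *
a=cv2.imread("pics/scene0.png")[230:320,394:474];b=cv2.imread("pics/side0.png")[250:340,268:348]
cv2.imwrite("pics/c1.png",cv2.resize(np.hstack([a,b]),None,fx=5,fy=5,interpolation=cv2.INTER_CUBIC))
for z in(104,106,108):print(z,onz("scene",(434.5,253),z),onz("side",(307.5,268.5),z))
print(onz("scene",(302,231),106),onz("side",(295.5,192.5),106),onz("scene",(258,164),106),onz("side",(367,150),106))
E
```

```text
104 [461.11504161 243.56972089 104.        ] [464.89800273 245.32631044 104.        ]
106 [463.05644305 245.35345914 106.        ] [463.80809401 246.90843667 106.        ]
108 [464.99784448 247.13719739 108.        ] [462.71818529 248.49056291 108.        ]
[627.3561543   56.35360802 106.        ] [625.9502657   55.98315537 106.        ] [ 576.030617   -233.79109458  106.        ] [ 577.07308151 -230.85575136  106.        ]
```

View pics/c1.png

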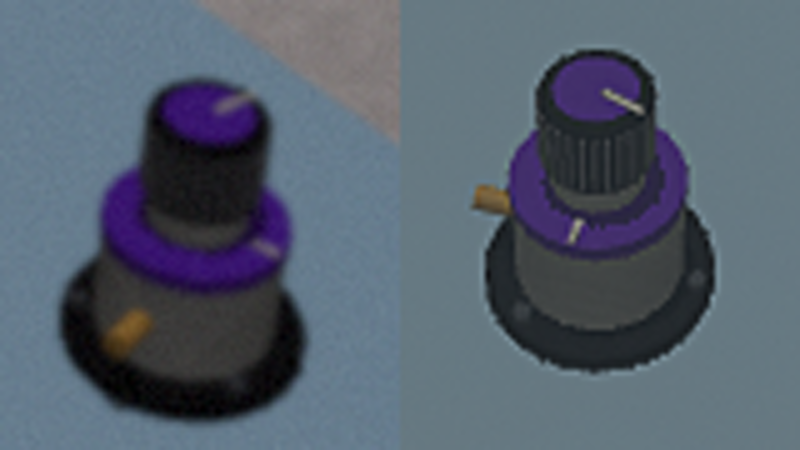

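```bash
python3 - <<'E'
from h import *
a=lambda v:np.degrees(np.arctan2(v[1],v[0]))
C=0
for n,c,m,t in(("scene",(435.6,252.6),(443.8,249.2),(447,279.5)),("side",(307.4,267.6),(316,271.8),(303,296.2))):
    p=onz(n,c,106.5);q=onz(n,m,106.5);r=onz(n,t,60.)
    print(n,p,a(q-p),a(r-p),np.linalg.norm((q-p)),np.linalg.norm((r-p)[:2]))
E
```

```text
scene [461.09445703 246.02073046 106.5       ] 177.74165146941172 105.97808508291155 19.286953871177605 29.246743056612946
side [464.96061163 245.50615854 106.5       ] 179.00572189339493 106.17198000457589 19.244140013293993 29.346738574439833
```

Emit:
{"op": "move_arm", "data": {
  "commands": [
    [[3,4,0],[0,0,5],1],
    [[2.5,4.3,0],[0,0,5],1],
    [[2.5,4.3,0],[0,0,5],1],
    [[2.5,4.3,0],[0,0,5],1],
    [[2.5,4.3,0],[0,0,5],1],
    [[2.5,4.3,0],[0,0,5],1],
    [[2.5,4.3,0],[0,0,5],1],
    [[2,4.5,0],[0,0,5],1],
    [[2,4.5,0],[0,0,5],1],
    [[1,4.8,0],[0,0,5],1]
  ]
}}

```text
t: 1.1
eef_pos: [456.3, -145.2, 214.5]
tcp_rot: [3.141, -0.0, 1.245]
ft_force: [0.3, 0.6, 0.2]
opening: 0.996
grip_force: 0.0
```

The two views agree: the axis is at (463,246), and the line has to turn about 72° clockwise.

Emit:
{"op": "move_arm", "data": {
  "commands": [
    [[0,4.8,0],[0,0,5],1],
    [[0.1,4.8,0],[0,0,5],1],
    [[0.1,4.8,0],[0,0,5],1],
    [[0.1,4.8,0],[0,0,5],1],
    [[0.1,4.8,0],[0,0,5],1],
    [[0.1,4.5,0],[0,0,5],1],
    [[0.1,4.5,0],[0,0,5],1],
    [[0.1,4,0],[0,0,5],1],
    [[0,2.2,0],[0,0,0],1],
    [[0,0,0],[0,0,0],1]
  ]
}}

```text
t: 2.1
eef_pos: [461.9, 247.2, 214.2]
tcp_rot: [-3.141, -0.0, 1.943]
ft_force: [-0.2, -0.5, -0.3]
opening: 0.999
grip_force: 0.0
```

```bash
python3 - <<'E'
from h import *
i=camera_info("wrist");cv2.imwrite("pics/w1.png",read_camera("wrist"))
s=state();print(s["eef_pos"],s["tcp_rot"],s["joints"],proj("wrist",(463,246,107),i))
import pickle;pickle.dump(i,open("w1.pkl","wb"))
E
```

```text
[461.90559555 245.82770748 214.23718921] [-3.14091301e+00  9.01861692e-05  1.94174857e+00] [ 3.62847736e-01  3.47659983e-01  1.80626602e+00 -1.14584293e-04
  9.88345544e-01 -8.04141369e-03] [317.87623561 200.60272174]
```

View pics/w1.png

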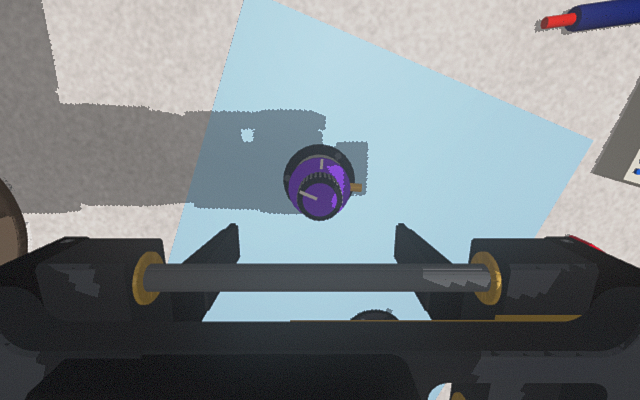

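The wrist view has the cap top centred at about (320,198), where I predicted (318,201). That's a 2–3 mm difference. The line is left over and the fingers straddle the cap.

```bash
python3 - <<'E'
from h import *
import pickle
print(onz("wrist",(320,198.5),107,pickle.load(open("w1.pkl","rb"))))
E
```

```text
[464.14084675 248.68147064 107.        ]
```

Emit:
{"op": "move_arm", "data": {
  "commands": [
    [[0.16,0.12,-4],[0,0,0],1],
    [[0,0,-4],[0,0,0],1],
    [[0,0,-3],[0,0,0],1],
    [[0,0,-2],[0,0,0],1],
    [[0,0,-1.2],[0,0,0],1],
    [[0,0,0],[0,0,0],0.6],
    [[0,0,0],[0,0,0],0.3],
    [[0,0,0],[0,0,0],0.2],
    [[0,0,0],[0,0,0],0.2],
    [[0,0,0],[0,0,0],0.2]
  ]
}}

```text
t: 3.15
eef_pos: [464.2, 246.3, 73.3]
tcp_rot: [3.14, 0.0, 1.94]
ft_force: [-0.0, 0.7, 0.7]
opening: 0.639
grip_force: 0.0
```

Emit:
{"op": "move_arm", "data": {
  "commands": [
    [[0,0,0],[0,0,0],0.2],
    [[0,0,0],[0,0,0],0.2],
    [[0,0,0],[0,0,0],0.2],
    [[0,0,0],[0,0,0],0.2],
    [[0,0,0],[0,0,0],0.2],
    [[0,0,0],[0,0,0],0.2]
  ]
}}

```text
t: 3.75
eef_pos: [464.9, 246.6, 73.0]
tcp_rot: [3.139, -0.0, 1.94]
ft_force: [4.8, 2.8, 0.4]
opening: 0.455
grip_force: 30.0
```

Emit:
{"op": "move_arm", "data": {
  "commands": [
    [[0,0,-0.03],[0,0,-7],0.2],
    [[0,0,-0.03],[0,0,-7],0.2],
    [[0,0,-0.03],[0,0,-7],0.2],
    [[0,0,-0.03],[0,0,-7],0.2],
    [[0,0,-0.03],[0,0,-7],0.2],
    [[0,0,-0.03],[0,0,-7],0.2],
    [[0,0,-0.03],[0,0,-7],0.2],
    [[0,0,-0.03],[0,0,-7],0.2],
    [[0,0,-0.03],[0,0,-6],0.2],
    [[0,0,-0.03],[0,0,-4],0.2]
  ]
}}

```text
t: 4.75
eef_pos: [464.7, 246.7, 70.0]
tcp_rot: [3.141, -0.002, 0.784]
ft_force: [3.4, 2.1, 3.3]
opening: 0.457
grip_force: 30.0
```

```bash
python3 - <<'E'
from h import *
s=state();print(s["moment"],s["ft_force"],s["tcp_rot"],s["joints"])
E
```

```text
[ 0.58952259 -0.53325113  0.20106228] [3.43939794 2.09698869 3.31584254] [ 3.14079010e+00 -1.93395824e-03  7.83775414e-01] [3.62368711e-01 5.53228507e-01 1.94217740e+00 9.78111117e-05
 6.44093702e-01 1.14931225e+00]
```

Emit:
{"op": "move_arm", "data": {
  "commands": [
    [[0,0,0],[0,0,-4],0.2],
    [[0,0,0],[0,0,-4],0.2],
    [[0,0,0],[0,0,-4],0.2],
    [[0,0,0],[0,0,0],0.2],
    [[0,0,0],[0,0,0],0.2]
  ]
}}

```text
t: 5.25
eef_pos: [463.1, 245.7, 69.8]
tcp_rot: [3.141, 0.002, 0.579]
ft_force: [-2.6, -2.7, 5.8]
opening: 0.46
grip_force: 30.0
```

```bash
python3 - <<'E'
from h import *
s=state();print(s["moment"],s["ft_force"],s["tcp_rot"],s["joints"])
E
```

```text
[-0.64973388  0.33402865  0.39337828] [-2.6087209  -2.72471616  5.80093782] [3.14137113e+00 2.26278529e-03 5.79397617e-01] [ 3.62106974e-01  5.52913257e-01  1.94414542e+00 -1.16858125e-03
  6.46696121e-01  1.35443881e+00]
```

The moment about z doubled from 0.20 to 0.39 N m by the end of the turn, so the cap is against its stop. Next I release, rise and check.

Emit:
{"op": "move_arm", "data": {
  "commands": [
    [[0,0,0],[0,0,0],1],
    [[0,0,0],[0,0,0],1],
    [[0,0,0],[0,0,0],1],
    [[0,0,0],[0,0,0],1],
    [[0,0,0],[0,0,0],1],
    [[0,0,0],[0,0,0],1],
    [[0,0,2],[0,0,0],1],
    [[0,0,4],[0,0,0],1],
    [[0,0,4.5],[0,0,0],1],
    [[0,0,4],[0,0,0],1]
  ]
}}

```text
t: 6.25
eef_pos: [463.8, 246.2, 216.6]
tcp_rot: [3.141, -0.0, 0.578]
ft_force: [0.9, 0.5, -0.4]
opening: 0.997
grip_force: 0.0
```

```bash
python3 - <<'E'
from h import *
w=read_camera("wrist")[130:240,240:400];b=read_camera("side")[250:340,268:348]
w=cv2.resize(w,(480,330),interpolation=2);b=cv2.resize(b,(293,330),interpolation=2)
cv2.imwrite("pics/c2.png",np.hstack([w,b]));print(state()["opening"],state()["ft_force"])
E
```

```text
0.9984061532399967 [-0.03258446 -0.87734418 -0.27345783]
```

View pics/c2.png

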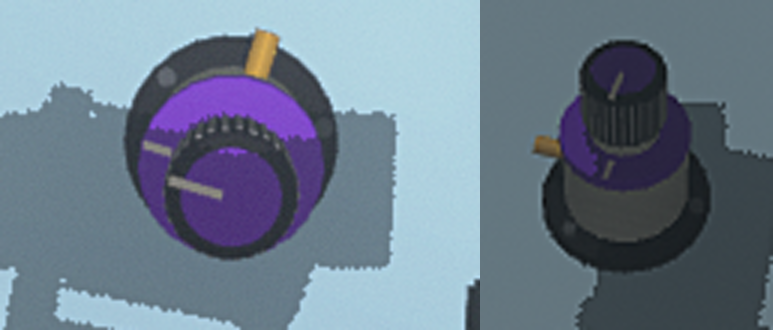

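The cap's line now points at the collar tick in both views: wrist crop line (222,194)→(170,182), tick (155,148), parallel to within a few degrees. The gripper is open and clear of the vessel.

```bash
python3 -c "
from cell import *
print(env.job_done())"
```

```text
the job is handed in; nothing more can be done
None
```

The purple cap is screwed down to its stop, with its line at the collar tick in both camera views, and released; the arm never went near the green and orange caps, and the job was handed in at about 6.4 s (no verdict was returned).

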